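# Free the latched battery pack and lay it in the tester

## Robot

A 6-joint arm with a two-finger parallel gripper is mounted at the origin on a cart in front of the work surface, level with it; the furniture and walls round the work are solid. World frame = base frame: x ahead of the robot, y to its left, z up, the work surface at z = 0. Lengths are in m, angles in degrees, forces in N, time in s.
With the tool pointing down it reaches from about 0.35 to 0.875 m from the base axis. Payload 15.5 kg.
Tool frame: the origin (TCP) lies between the finger pads; the fingertips stand 17 mm ahead of it and the grasp point (between the pads) lies 2 mm behind it; z points along the fingers, y is the line along which they close (so a half turn about z gives the same grasp; the last joint's range is limited). The gripper opens to 85 mm and grips with 20 to 120 N. Pads are 22 mm wide; open, the fingers measure 114 mm over their backs; the gripper's body (76 mm by 85 mm) begins 54 mm behind the grasp point. The pads swing forward as they close: fully open they stand 13 mm farther back than shut.
Start: joints at [71.476, 28.281, 77.091, -0, 74.628, -5.472], TCP at [0.141, 0.609, 0.248] pointing down, gripper open.
Joint ranges: [-166.48, 166.48], [-47.26, 123.95], [12.59, 153.08], [-70.14, 250.14], [6.76, 159.57], [-176.63, 176.63]. Speed limits (degrees/s): [108.29, 108.29, 147.25, 172.46, 172.46, 172.46].

## Interface

Orientations are given as a 3x3 rotation matrix whose columns are the frame's x, y, z axes.
In Python, from plant import bot, claw, kinematics, viewer, get_clock, get_qpos, get_qvel, get_joint_torque, get_eef_pos, get_tool_rot, get_contact_force, get_moment, get_width, get_grasp_force gives the robot as it stands. Calls block until the motion is done:
- bot.move_pose(position, orientation): joint-space move of the TCP to a pose.
- bot.line_to(position, rot=None, speed=0.15): straight line of the TCP; rot=None keeps the orientation; speed is the mean speed in m/s.
- bot.goto_joints(angles): joint-space move.
- claw.open_jaws() and claw.grab(grip_force=None): open the fingers fully, or close them until they stop; grip_force is the grip in N (None keeps the last).
- bot.dwell(seconds).
- kinematics.ik(position, orientation): joint angles nearest the present ones, or None.
- viewer.read_camera(name): name is "scene" or "side" or "wrist"; returns (picture, depth): 384x512x3 uint8, blue, green, red; 384x512 float32, m along the optical axis (not along the pixel's ray), 0 where there is no reading.
- viewer.camera_info(name): a dict with "intrinsics" (3x3 intrinsics, pixels), "position" and "rotation" of the camera in the world. Camera axes: x right, y up, looking along -z (the intrinsics and any distortion apply to the point x, -y, -z); pixel columns grow to the right and rows downward; lengths in m; the calibration is good to about 2 mm. The wrist camera is an equidistant fisheye: a pixel r from the principal point sees the ray r / f radians off the axis. A picture is of the moment at which its call begins: read the wrist's pose just before it. camera_info takes no time and is no camera call; for the wrist camera it gives the pose at the moment of the call.
A pose or a line that the arm cannot do raises bot.PlanningError and nothing moves.
- bot.sign_off(): hands the job in; it is judged then, once.
Readings, each from a call of its own:
- get_clock(): time.
- get_qpos(): joint angles.
- get_qvel(): joint speeds.
- get_joint_torque(): joint torques, N m.
- get_eef_pos(): TCP position.
- get_tool_rot(): TCP orientation.
- get_contact_force(): force on the tool from outside, world axes, zero at the start.
- get_moment(): the same for the moment, N m.
- get_width(): finger opening in m.
- get_grasp_force(): force on a finger pad.
Only numpy, scipy, OpenCV 4.12 (cv2) and the standard library are available. Lean on these libraries where they do the work, as an engineer would, in place of code of your own. Each camera call takes 0.05 s, during which the arm holds its last target. There are 200 camera calls.

## Task

The black battery pack sits flush in the well of the grey bench charger, held by a spring catch hidden underneath one of its two ends. Find which end gives when pressed and push it down until the catch lets go and that end springs up, then lift the pack out and lay it flat, right way up, in the open tray of the blue battery tester; set it down rather than drop it, do not force it against the charger, and leave the other things on the desk where they are.

Things in the scene. Friction and masses are not known exactly. Their poses are not given: they have to be found in the camera images.
- charger_deck (a point): Centre of the charger's top deck, 62 mm above the desk. The charger is a fixed grey box, 196 mm (x) by 104 mm (y) by 62 mm high, with an open well 130 x 60 mm (x by y) in its middle; the pack lies in the well with its length along x. A catch is fitted under one end of the well, +x or -x (it cannot be seen which), a solid rest under the other.
- charger: The charger; origin on the desk below charger_deck, same axes. Pressing the pack's top 42 mm from its middle: the rest end does not give; the catch end sinks under 6 to 14 N, after about 4 mm the catch snaps open and stays open, at about 6 mm there is a stop. Pressing the middle does not open it without undue force.
- pack_center (a point): Centre of the battery pack, a black block with a yellow and grey label on top and ribs at both ends, 120 mm (x; 116 at the top) by 56 mm (y) by 34 mm (z, up when right way up), 0.2 to 0.3 kg, same at both ends. Grasped across its y sides. In the closed catch its top is flush with the charger's deck.
- pack: The battery pack; origin at the centre of its underside, axes as pack_center.
- pack_end_a (a point): Middle of the top edge at the pack's +x end. Once the catch is open and the press is let go, spring pins raise the freed end about 22 mm above the deck and hold it there (pack tilted about 0.18 rad); the other end stays down in the well.
- pack_end_b (a point): Middle of the top edge at the pack's -x end.
- tester_floor (a point): Centre of the floor of the tester's tray, 14 mm above the desk. The tester is a fixed blue case; its tray is 136 mm (x) by 72 mm (y) inside, with rims 10 mm high and 8 to 10 mm thick all round; the pack lies in it with its length along the tray's x, either way round. Beyond the +x rim is a console with a display, 40 mm high, from x = 74 to 118 mm.
- tester: The tester; origin on the desk below tester_floor, same axes.
- solder_spool: Bystander: spool of solder, 58 mm across, 36 mm high, standing; origin under its centre.
- tape_electrical: Bystander: roll of black tape, 62 mm across, 19 mm high, lying flat; origin under its centre.
- multimeter: Bystander: hand multimeter lying on its back, 138 x 68 x 41 mm; origin under its centre.
- marker_pen: Bystander: red and white marker pen, 135 mm long, lying; origin under its centre.
Not all that is in view belongs to the job. Leave any brown or orange look-alike of the pack alone.

How it is judged (in metres and radians):
On the way:
1. the catch is released and one end of the pack has sprung up at least 13 mm above the charger's deck (z of any of pack_end_a, pack_end_b in the frame of charger_deck above 0.013 m), for 0.2 s.
At the end, for the whole second after the job is handed in: The pack lies at rest in the tester's tray: its centre within 15 mm of the tray's centre seen from above and 13 to 21 mm above the tray floor, its length within 0.2 rad of the tray's, right way up and level within 0.06 rad (horizontal distance between pack_center and tester_floor below 0.015 m and z of pack_center in the frame of tester_floor between 0.013 and 0.021 m and angle between the x axis of pack_center and the x axis of tester_floor, either way round below 0.2 rad and angle between pack_center's own z axis and vertical below 0.06 rad and linear speed of pack below 0.01 m/s); the robot touches nothing.
It fails at once if the pack is pressed or wedged against the charger with more than 60 N (contact force between pack and charger above 60 N).
It fails at once if the pack falls freely over the tester from more than about 30 mm above its place (horizontal distance between pack_center and tester_floor below 0.1 m and z of pack_center in the frame of tester_floor above 0.047 m and contact force between pack and anything else below 0.01 N).
It fails at once if a bystander (solder spool, roll of tape, multimeter, marker pen) is shifted more than 30 mm or knocked over (distance of any of solder_spool, tape_electrical, multimeter, marker_pen from where it was at the start of the episode above 0.03 m or angle between any of solder_spool, tape_electrical, multimeter's own z axis and vertical above 0.5 rad).
It also fails if it takes over 58 s, if anything falls off the work surface, if the arm or the gripper's body presses on something with over 40 N, if the wrist force passes 120 N, or if a joint passes its speed limit or range.

## Working session

There is one attempt and no reset: what is moved stays moved. The work goes in short steps, each a Python script; the robot and the scene stay as the last script left them, time stands still between calls to the robot, and variables do not carry over. Pictures are saved under pics/ and viewed, at most 10 in all, crops included, and the job is handed in when it is done.

```bash
mkdir -p pics; ls
python3 - <<'E'
from plant import *
import cv2,numpy as np
a,d=viewer.read_camera("scene");b,e=viewer.read_camera("side")
cv2.imwrite("pics/scene.png",a);cv2.imwrite("pics/side.png",b);np.savez("v0.npz",a=a,d=d,b=b,e=e)
for n in("scene","side","wrist"):print(n,viewer.camera_info(n))
print(get_clock(),get_tool_rot(),get_width())
E
```

```text
pics
scene {'intrinsics': array([[466.39708056,   0.        , 256.92799689],
       [  0.        , 466.39708056, 192.02930401],
       [  0.        ,   0.        ,   1.        ]]), 'position': array([-0.30605888, -0.85166785,  1.17134939]), 'rotation': array([[ 0.7169642 ,  0.43819315, -0.54217072],
       [-0.69705624,  0.46029559, -0.5497641 ],
       [ 0.00865593,  0.77208467,  0.63546073]])}
side {'intrinsics': array([[396.34473056,   0.        , 255.70209383],
       [  0.        , 396.34473056, 186.83676383],
       [  0.        ,   0.        ,   1.        ]]), 'position': array([ 0.06178301, -0.90787292,  1.03711271]), 'rotation': array([[ 0.88199235,  0.3053316 , -0.3589737 ],
       [-0.47122511,  0.58114679, -0.66348723],
       [ 0.0060328 ,  0.75434808,  0.65644693]])}
wrist {'intrinsics': array([[297.31863964,   0.        , 254.86015776],
       [  0.        , 297.31863964, 195.74456691],
       [  0.        ,   0.        ,   1.        ]]), 'position': array([0.07700419, 0.62248477, 0.3745372 ]), 'rotation': array([[ 0.22575015, -0.94123897, -0.25120923],
       [ 0.97418441,  0.21777928,  0.05947207],
       [-0.00126927, -0.25814994,  0.96610403]])}
0.1 [[-9.74174968e-01  2.25794164e-01 -3.55942853e-04]
 [ 2.25794416e-01  9.74174428e-01 -1.03221689e-03]
 [ 1.13681876e-04 -1.08592976e-03 -9.99999404e-01]] 0.08515011696186889
```

View pics/scene.png

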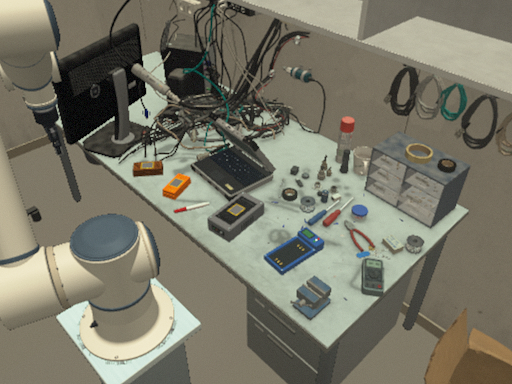

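View pics/side.png

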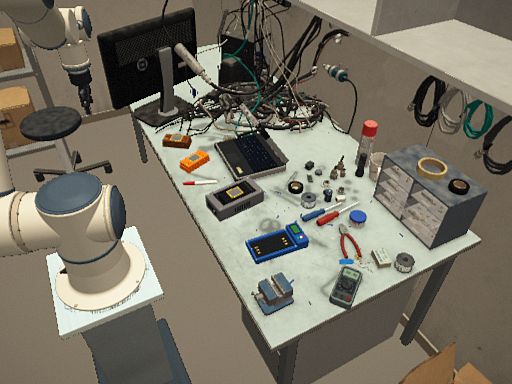

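The scene view shows the charger with the pack at about (236,215), the blue tester at (295,250) with its console up-right at about (311,238), and the pen at (192,207). The side view has the charger at (235,197) and the tester at (278,243). I'll localise both from depth.

```bash
cat > h.py <<'E'
from plant import *
import cv2,numpy as np
def pts(d,info):
    """world points of pinhole depth image"""
    K=info["intrinsics"];v,u=np.mgrid[:d.shape[0],:d.shape[1]]
    p=np.stack([(u-K[0,2])/K[0,0]*d,-(v-K[1,2])/K[1,1]*d,-d],-1)
    return p@info["rotation"].T+info["position"]
def rect(xy):
    (c,s,a)=cv2.minAreaRect((xy*1000).astype(np.float32))
    if s[0]<s[1]: s=s[::-1];a+=90
    return np.array(c)/1000,np.array(s),(a+90)%180-90
E
python3 - <<'E'
from h import *
z=np.load("v0.npz")
for n,im,d,cb,tb in(("scene",z["a"],z["d"],(236,215,32,28),(295,250,35,28)),("side",z["b"],z["e"],(235,197,35,25),(278,243,38,26))):
    P=pts(d,viewer.camera_info(n));h=cv2.cvtColor(im,cv2.COLOR_BGR2HSV)
    def win(b):
        m=np.zeros(d.shape,bool);m[b[1]-b[3]:b[1]+b[3],b[0]-b[2]:b[0]+b[2]]=1;return m&(d>0)
    m=win(cb)&(abs(P[...,2]-.062)<.008)
    m=cv2.morphologyEx(m.astype(np.uint8),cv2.MORPH_OPEN,np.ones((3,3)))>0
    print(n,"deck",m.sum(),np.median(P[m],0),*rect(P[m][:,:2]))
    b=win(tb)&(h[...,0]>100)&(h[...,0]<125)&(h[...,1]>130)&(P[...,2]>.008)
    b=cv2.morphologyEx(b.astype(np.uint8),cv2.MORPH_OPEN,np.ones((2,2)))>0
    print("tester",b.sum(),*rect(P[b][:,:2]))
    t=b&(P[...,2]>.033);print("console",t.sum(),P[t].mean(0))
E
```

```text
scene deck 1086 [0.50477917 0.08238151 0.06252221] [0.51229431 0.08609702] [197.91514587 107.82975769] 6.849917888641357
tester 350 [ 0.56220819 -0.16984744] [222.72323608  89.34028625] -5.268898010253906
console 95 [ 0.61552731 -0.19202297  0.0410518 ]
side deck 1033 [0.50506251 0.08121675 0.06231568] [0.51082568 0.08836966] [196.64276123 107.43701172] 6.351967811584473
tester 716 [ 0.31855133 -0.4432561 ] [1042.06933594  203.19129944] 50.0394172668457
console 140 [ 0.60462714 -0.19584111  0.0539762 ]
```

```bash
cat >> h.py <<'E'
def down(yaw,tilt=0):
    """tool-down rotation: tool y along the object's y for object x at yaw (deg); tilt = turn about object y (rad)"""
    a=np.radians(yaw);c,s=np.cos(a),np.sin(a)
    R=np.array([[-c,-s,0],[-s,c,0],[0,0,-1.]]).T
    return cv2.Rodrigues(np.array([-s,c,0])*tilt)[0]@R
def wrist():
    i=viewer.camera_info("wrist");a,d=viewer.read_camera("wrist");return a,d,i
def rays(uv,i):
    n=cv2.fisheye.undistortPoints(np.asarray(uv,float).reshape(-1,1,2),i["intrinsics"],np.zeros(4)).reshape(-1,2)
    return np.c_[n[:,0],-n[:,1],-np.ones(len(n))]@i["rotation"].T
def cast(uv,i,z):
    r=rays(uv,i);return i["position"]+r*((z-i["position"][2])/r[:,2])[:,None]
def wpts(d,i):
    v,u=np.mgrid[:d.shape[0],:d.shape[1]]
    return (rays(np.c_[u.ravel(),v.ravel()],i)*d.reshape(-1,1)+i["position"]).reshape(d.shape+(3,))
E
python3 - <<'E'
from h import *
bot.move_pose([.545,-.165,.25],down(-10))
for n,p,y in(("t",None,0),("c",[.511,.087,.25],6.5)):
    if p: bot.move_pose(p,down(y))
    a,d,i=wrist();np.savez(f"w{n}.npz",a=a,d=d,K=i["intrinsics"],p=i["position"],R=i["rotation"])
    cv2.imwrite(f"pics/w{n}.png",a)
    P=wpts(d,i);h=cv2.cvtColor(a,cv2.COLOR_BGR2HSV)
    print(n,get_clock(),get_eef_pos(),get_contact_force())
    if n=="t":
        b=(h[...,0]>100)&(h[...,0]<125)&(h[...,1]>130)&(P[...,2]>.008)&(P[...,2]<.06)&(np.hypot(P[...,0]-.56,P[...,1]+.17)<.14)
        print(b.sum(),rect(P[b][:,:2]));t=b&(P[...,2]>.033);print("console",t.sum(),P[t].mean(0))
    else:
        b=(abs(P[...,2]-.062)<.008)&(np.hypot(P[...,0]-.51,P[...,1]-.087)<.13)
        b=cv2.morphologyEx(b.astype(np.uint8),cv2.MORPH_OPEN,np.ones((3,3)))>0
        print(b.sum(),rect(P[b][:,:2]),P[b][:,2].mean())
E
```

```text
t 3.2083 [ 0.54515589 -0.16442179  0.24998153] [-0.79993674  0.67856901 -0.04470511]
3828 (array([ 0.54704852, -0.16442126]), array([189.9050293 ,  89.34190369]), -4.6361846923828125)
console 1375 [ 0.6164708  -0.17467449  0.04063502]
c 4.2583 [0.51155446 0.08591144 0.249998  ] [-0.74286817 -0.44479161  0.14579965]
14961 (array([0.5117114 , 0.08717923]), array([193.99229431, 104.65338135]), 6.6413373947143555) 0.06244601413137153
```

View pics/wt.png

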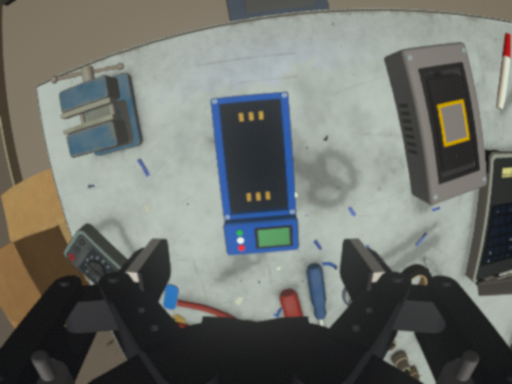

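View pics/wc.png

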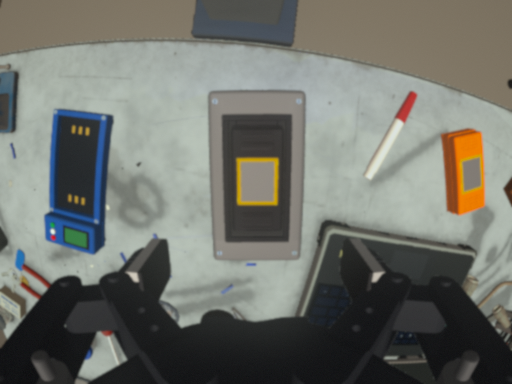

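The wrist view over the tester shows its tray at about (222–290, 103–213), with the console (display at (273,237)) on the +x side, nearest the top of the tool. The second view shows the charger at (257,175), with the label at (257,181) and dark ends at (257,130) and (257,228). The laptop and pen are clear of the press points. Next I refine both poses and press the -x end gently first.

Run:
```python
from h import *
def ld(n):
    z=np.load(n);return z["a"],z["d"],dict(intrinsics=z["K"],position=z["p"],rotation=z["R"])
a,d,i=ld("wt.npz");P=wpts(d,i)
m=(a.max(2)<75);m[:90]=0;m[222:]=0;m[:,:205]=0;m[:,305:]=0
n,l,s,c=cv2.connectedComponentsWithStats(m.astype(np.uint8));k=1+s[1:,4].argmax();v,u=np.where(l==k)
print("floor",s[k],np.median(P[l==k][:,2]),rect(cast(np.c_[u,v],i,.014)[:,:2]))
g=cv2.inRange(cv2.cvtColor(a,cv2.COLOR_BGR2HSV),(12,90,90),(32,255,255))>0;g[:95]=0;g[215:]=0;g[:,:225]=0;g[:,290:]=0
v,u=np.where(g);p=cast(np.c_[u,v],i,.016)[:,:2];q=u*0+v>155
print("gold",p[~q].mean(0),p[q].mean(0),(p[q].mean(0)+p[~q].mean(0))/2)
a,d,i=ld("wc.npz")
y=cv2.inRange(cv2.cvtColor(a,cv2.COLOR_BGR2HSV),(18,120,120),(35,255,255))>0;y[:140]=0;y[220:]=0;y[:,:220]=0;y[:,300:]=0
v,u=np.where(y);print("label",rect(cast(np.c_[u,v],i,.062)[:,:2]))
m=(a.max(2)<75);m[:105]=0;m[245:]=0;m[:,:215]=0;m[:,300:]=0
n,l,s,c=cv2.connectedComponentsWithStats(m.astype(np.uint8));k=1+s[1:,4].argmax();v,u=np.where(l==k)
print("well",s[k],rect(cast(np.c_[u,v],i,.062)[:,:2]))
```

```text
floor [ 221  100   66  112 5840] 0.015217304826932815 (array([ 0.52757251, -0.16287964]), array([135.83879089,  71.32906342]), -4.760337829589844)
gold [ 0.47690133 -0.15870565] [ 0.57619201 -0.16735445] [ 0.52654667 -0.16303005]
label (array([0.51358887, 0.0879038 ]), array([53.38859558, 45.34345627]), 6.545918941497803)
well [ 223  115   68  126 6008] (array([0.51238287, 0.08738087]), array([140.71691895,  71.58197784]), 6.6673455238342285)
```

```bash
cat >> h.py <<'E'
C=np.array([.5125,.0875]);CY=6.6;T=np.array([.527,-.163]);TY=-4.8
ux=lambda y:np.array([np.cos(np.radians(y)),np.sin(np.radians(y))])
def press(sgn):
    p=C+sgn*.042*ux(CY);R=down(CY)
    bot.move_pose([*p,.095],R);bot.line_to([*p,.084],R,.05)
    f0=get_contact_force()[2];z0=None;log=[];peak=0
    for z in np.arange(.0835,.070,-.0005):
        bot.line_to([*p,z],R,.02);f=get_contact_force()[2]-f0;zt=get_eef_pos()[2]
        log.append((round(zt*1e3,1),round(f,1)))
        if z0 is None and f>1.5:z0=zt
        peak=max(peak,f)
        if f>20 or (z0 and z0-zt>.0052):break
    print(sgn,get_clock(),z0,log)
    return z0 is not None and z0-zt>.003
E
python3 - <<'E'
from h import *
claw.grab(40);print(get_width(),get_clock())
ok=press(-1)
p=get_eef_pos();bot.line_to([p[0],p[1],.115],speed=.1)
if not ok:
    ok=press(1);p=get_eef_pos();bot.line_to([p[0],p[1],.115],speed=.1)
print(ok,get_clock())
a,d,i=wrist();cv2.imwrite("pics/s1.png",a)
E
```

```text
-0.0003068670159494462 5.025
-1 9.825 0.08195075896922642 [(np.float64(83.6), np.float64(-0.2)), (np.float64(83.0), np.float64(1.4)), (np.float64(82.5), np.float64(0.4)), (np.float64(82.0), np.float64(2.2)), (np.float64(81.5), np.float64(0.5)), (np.float64(81.0), np.float64(0.3)), (np.float64(80.5), np.float64(0.9)), (np.float64(80.0), np.float64(1.5)), (np.float64(79.5), np.float64(-0.2)), (np.float64(79.0), np.float64(4.5)), (np.float64(78.5), np.float64(6.1)), (np.float64(78.0), np.float64(6.6)), (np.float64(77.5), np.float64(8.2)), (np.float64(77.0), np.float64(7.0)), (np.float64(76.4), np.float64(8.0))]
True 10.3583
```

The early "contact" was sensor noise. Real contact came at 79.2 mm, and the -x end then sank 2.8 mm at about 8 N, so the catch is at -x. I'll press on past 4 mm.

Run:
```python
from h import *
p=C-.042*ux(CY);R=down(CY)
bot.line_to([*p,.081],R,.1);bot.line_to([*p,.0765],R,.03)
for z in np.arange(.076,.0728,-.0005):
    bot.line_to([*p,z],R,.02);f=get_contact_force()[2];print(round(get_eef_pos()[2]*1e3,1),round(f,1))
    if f>22:break
bot.line_to([*p,.14],speed=.12)
claw.open_jaws()
bot.move_pose([*(C-.03*ux(CY)),.25],R)
a,d,i=wrist();cv2.imwrite("pics/s2.png",a);P=wpts(d,i)
q=(P[...,:2]-C)@np.c_[ux(CY),ux(CY+90)]
for x in range(-65,66,10):
    m=(abs(q[...,0]*1e3-x)<3)&(abs(q[...,1])<.02);print(x,m.sum(),np.median(P[m][:,2]).round(4),end="; ")
m=(P[...,2]>.067)&(P[...,2]<.095)&(abs(q[...,0])<.07)&(abs(q[...,1])<.05)
print(rect(q[m]),get_clock())
```

```text
76.3 5.7
75.8 6.2
75.3 8.0
74.7 7.9
74.2 8.1
73.7 8.7
73.1 8.2
-65 141 0.063; -55 386 0.0568; -45 1641 0.3231; -35 205 0.0821; -25 209 0.0801; -15 199 0.0786; -5 190 0.0762; 5 185 0.0745; 15 174 0.0725; 25 165 0.0706; 35 152 0.0684; 45 158 0.0665; 55 144 0.0646; 65 163 0.0625; (array([-0.00319453, -0.00013232]), array([103.27323914,  56.31238937]), 0.16937310993671417) 15.0083
```

View pics/s2.png

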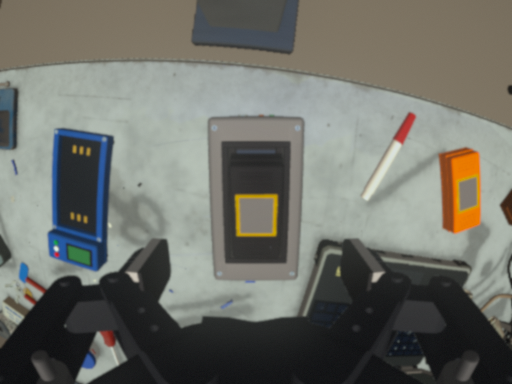

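The catch has opened: the -x end (around pixel (258,155)) is up, with the top surface at z=82 mm at x=-35 and a tilt of about 0.19 rad. The pack is laterally centred. Next I grasp the raised end with the tool tilted to match, light grip first.

Run:
```python
from h import *
R=down(CY,.19);p=C-.0428*ux(CY)
bot.move_pose([*p,.13],R);bot.line_to([*p,.0795],R,.06)
f=get_contact_force();print("pre",f.round(1),get_width())
claw.grab(20);bot.dwell(.1);print("20N",(get_contact_force()-f).round(1),get_width(),get_grasp_force())
claw.grab(80);bot.dwell(.1);print("80N",(get_contact_force()-f).round(1),get_width(),get_grasp_force())
bot.line_to([*p,.095],R,.04);print((get_contact_force()-f).round(1))
bot.line_to([*p,.155],R,.08);bot.dwell(.2);print((get_contact_force()-f).round(1),get_moment().round(2),get_width(),get_clock())
a,d,i=wrist();cv2.imwrite("pics/g1.png",a)
P=wpts(d,i);Rt=get_tool_rot();q=(P-get_eef_pos())@Rt   # tool frame
m=(abs(q[...,1])<.015)&(abs(q[...,2])<.04)&(abs(q[...,0])<.13)&(d>0)
for x in range(-120,40,10):
    k=m&(abs(q[...,0]*1e3-x)<3)
    if k.sum()>5:print(x,k.sum(),(np.median(q[k][:,2])*1e3).round(1),end="; ")
```

```text
pre [ 0.1  0.2 -0.6] 0.08530965903491661
20N [ 0.8 -0.4  2.2] 0.05521467858381814 28.391095027327538
80N [ 0.1 -1.4  2.6] 0.05339817319789681 87.04222038388252
[ 0.5 -0.1 -2.2]
[ 0.  -0.9 -2.2] [-0.1  0.  -0. ] 0.054140929580728824 18.9917
-30 501 -2.7; -20 565 -2.4; -10 631 -2.7; 0 685 -2.9; 10 1138 16.4;
```

View pics/g1.png

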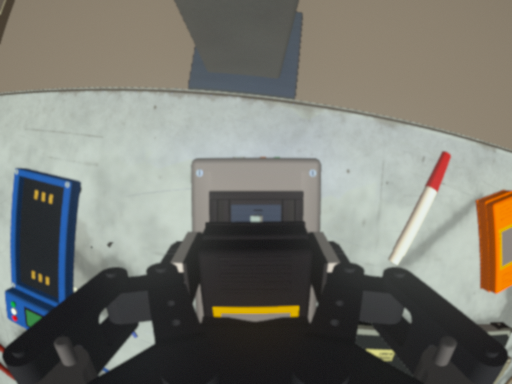

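The pack is held. Its near ribbed end is at (255,228), the yellow label edge at (255,312), and the top is parallel to the tool plane at z=-2.7 mm. Now I measure the pack's offset along the tool and then carry it to the tester.

Run:
```python
from h import *
a=cv2.imread("pics/g1.png");i=viewer.camera_info("wrist");Rt=get_tool_rot();t=get_eef_pos()
def ontop(uv):
    r=rays(uv,i)@Rt;o=(i["position"]-t)@Rt;return o+r*((-.0027-o[2])/r[:,2])[:,None]
y=cv2.inRange(cv2.cvtColor(a,cv2.COLOR_BGR2HSV),(18,120,120),(35,255,255));y[:295]=0;y[325:]=0;y[:,:205]=0;y[:,310:]=0
v,u=np.where(y>0);q=ontop(np.c_[u,v]);print("label near edge x",q[:,0].max(),"y",q[:,1].min(),q[:,1].max())
for c in(230,255,280):print(c,[(r,int(a[r,c].max())) for r in range(218,244,3)])
print(ontop([[255,222],[255,228],[255,234]]).round(4))
```

```text
label near edge x -0.02436183867405224 y -0.02289973275814568 0.021723950283490695
230 [(218, 69), (221, 58), (224, 44), (227, 36), (230, 36), (233, 33), (236, 42), (239, 40), (242, 31)]
255 [(218, 193), (221, 140), (224, 40), (227, 32), (230, 33), (233, 31), (236, 40), (239, 35), (242, 26)]
280 [(218, 88), (221, 61), (224, 38), (227, 35), (230, 33), (233, 32), (236, 42), (239, 34), (242, 29)]
[[ 0.0209 -0.0008 -0.0027]
 [ 0.0181 -0.0008 -0.0027]
 [ 0.0152 -0.0008 -0.0027]]
```

Run:
```python
from h import *
a,d,i=wrist();q=(wpts(d,i)-get_eef_pos())@get_tool_rot()
for r in range(220,322,4):print(r,a[r,255],(q[r,250:260].mean(0)*1e3).round(1))
```

```text
220 [170 179 161] [-26.8  -1.3 134. ]
224 [40 41 40] [ 8.8 -1.1 27.5]
228 [31 30 31] [ 9.  -1.1 20.9]
232 [29 28 29] [ 8.9 -1.1 15.3]
236 [39 38 39] [ 8.2 -1.1 11.8]
240 [29 27 29] [ 6.8 -1.1  9.9]
244 [27 26 27] [ 6.8 -1.1  5. ]
248 [27 26 26] [ 6.6 -1.1  0.9]
252 [36 35 37] [ 5.7 -1.1 -1.7]
256 [38 37 40] [ 4.2 -1.1 -2.7]
260 [41 42 43] [ 2.  -1.1 -2.6]
264 [41 41 43] [-0.1 -1.1 -2.6]
268 [39 39 43] [-2.1 -1.1 -2.9]
272 [40 40 42] [-4.3 -1.1 -3. ]
276 [40 40 43] [-6.7 -1.1 -2.6]
280 [41 42 45] [-9.1 -1.1 -2.3]
284 [39 40 45] [-11.   -1.1  -3.1]
288 [39 39 42] [-13.7  -1.1  -2.5]
292 [39 42 44] [-15.8  -1.1  -2.9]
296 [39 42 45] [-18.5  -1.1  -2.4]
300 [40 43 47] [-20.9  -1.1  -2.5]
304 [39 44 48] [-23.4  -1.1  -2.5]
308 [  0 162 207] [-26.   -1.1  -2.6]
312 [  0 170 213] [-28.2  -1.1  -3. ]
316 [124 132 139] [-21.3  -1.  -15.3]
320 [114 121 127] [-29.4  -1.   -8.2]
```

Depth puts the pack's top edge at tool x=+6.7 mm, so its centre is at -51 mm (the label agrees). Carry it over, level it and check the fit before lowering.

Run:
```python
from h import *
R=down(TY);p=T-.051*ux(TY);e=get_eef_pos()
bot.line_to([*e[:2],.17],down(CY),.1)
bot.move_pose([*p,.15],R);bot.line_to([*p,.085],R,.08);bot.dwell(.2)
a,d,i=wrist();cv2.imwrite("pics/p1.png",a);Q=wpts(d,i);q=(Q-get_eef_pos())@get_tool_rot()
m=(abs(q[...,1])<.02)&(q[...,0]>-.028)&(q[...,0]<.003)&(abs(q[...,2])<.008)
print("slope x",np.polyfit(q[m][:,0],q[m][:,2],1),"slope y",np.polyfit(q[m][:,1],q[m][:,2],1),m.sum())
s,_=viewer.read_camera("side");cv2.imwrite("pics/p1s.png",cv2.resize(s[170:300,200:340],None,fx=4,fy=4,interpolation=cv2.INTER_CUBIC))
print(get_clock(),get_contact_force().round(1))
```

```text
slope x [-0.01324793 -0.00311743] slope y [ 0.00046059 -0.00296154] 4325
21.65 [-0.6  0.1 -3.2]
```

View pics/p1s.png

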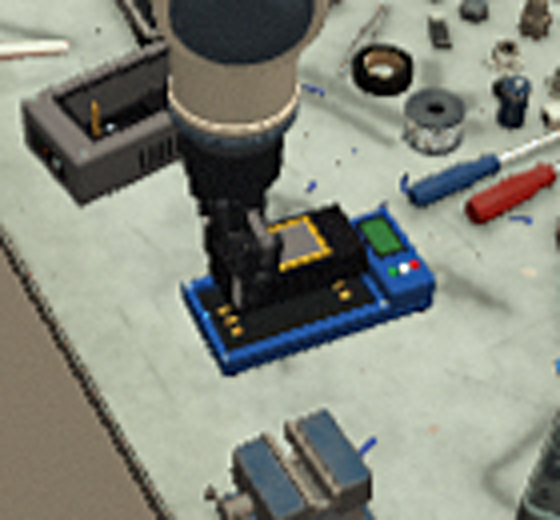

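The side crop shows the pack level above the tray, label up at about (300,243), console clear at (390,245), and the charger empty. Slope is only 0.013, so I lower it with force checks.

Run:
```python
from h import *
R=down(TY);p=T-.051*ux(TY)
bot.line_to([*p,.052],R,.05);bot.dwell(.1);f0=np.mean([get_contact_force()[2] for _ in range(5)])
for z in np.arange(.051,.0425,-.001):
    bot.line_to([*p,z],R,.02);f=get_contact_force()[2]-f0;print(round(get_eef_pos()[2]*1e3,1),round(f,1),end="; ")
    if f>5:break
claw.grab(20);bot.dwell(.2);claw.open_jaws();bot.dwell(.2);e=get_eef_pos()
print(get_width(),get_contact_force().round(1))
bot.line_to([*e[:2],.14],speed=.1);bot.move_pose([*(T-.01*ux(TY)),.25],R);bot.dwell(.2)
a,d,i=wrist();cv2.imwrite("pics/f1.png",a);P=wpts(d,i);q=(P[...,:2]-T)@np.c_[ux(TY),ux(TY+90)]
m=(abs(q[...,0])<.067)&(abs(q[...,1])<.035)&(P[...,2]>.042)&(P[...,2]<.056)
print("top",rect(q[m]),np.median(P[m][:,2]),"slopes",np.linalg.lstsq(np.c_[q[m],np.ones(m.sum())],P[m][:,2],rcond=None)[0],get_clock())
```

```text
51.1 -0.4; 50.0 0.5; 48.9 0.5; 47.9 0.8; 47.0 1.7; 46.3 8.9; 0.08564449153815593 [ 0.6  0.6 -0.6]
top (array([ 0.00034541, -0.00086513]), array([115.73159027,  56.25877762]), 0.4305024743080139) 0.04920207366670831 slopes [-0.00019855 -0.00058161  0.04915791] 26.9833
```

View pics/f1.png

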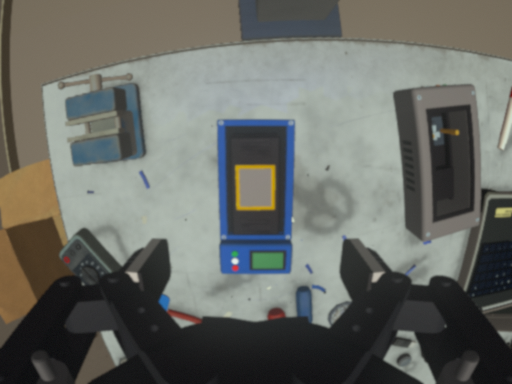

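The pack lies in the tray (label at (256,187)), centred to within 1 mm and level, and the gripper is clear.

```bash
python3 -c "
from plant import bot
print(bot.sign_off())"
```

```text
the job is handed in; nothing more can be done
None
```

The catch was under the -x end; I released it and laid the pack flat, right way up, in the tester tray, about 1 mm off centre. The job was handed in at about 27 s, with no verdict shown.

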